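Lock the tube rocker's pivot pin with its spring cotter

TASK

Take the large spring cotter (the one with the wide flat loop and the long sprung bow) out of the pin rack and push its straight leg down through the cross hole of the tube rocker's pivot pin, until the bow has snapped over the pin and the cotter's collar sits down on it. Then let go and leave the cotter standing upright in the pin.

Things in the scene. Friction and masses are not known exactly. Their poses are not given: they have to be found in the camera images.
- cotter_grip (a point): Centre of the large spring cotter's grip: an upright flat steel tab 38 mm wide (x), 10 thick (y), 34 tall; pinch it from above across y. A collar (26 mm diameter, 4 thick) is below it, then a straight leg 9.5 mm thick with a tapered point, 6 mm to -x of this point. A sprung 7 mm wire bow hangs on the +x side, its outer side 21 mm from this point. z is up. About 90 g.
- cotter_seat (a point): Same cotter, same axes: point on the leg's axis at the collar's underside, 30 mm below and 6 mm to -x of cotter_grip. At pin_hole when fully home. The leg reaches 50 mm below it. The bow bulges in towards the leg 25 mm below it and flares out at its end, 38 mm below; pushed home it springs open 4.5 mm, taking 5 to 15 N over the last 21 mm, then snaps under the pin and holds.
- pin_hole (a point): Mouth of the cross hole at the top of the rocker's level steel pivot pin (30 mm diameter, along this y, 90 mm above the table). The hole runs straight down: a funnel 21 mm wide at the top, 11.5 mm square from 9 mm down, open below. The cotter's y must lie along this y, either way round, so the bow goes over the pin's side. Cheeks and tray: 45 mm off to -y, at most 30 mm above this point.
- rack: Narrow aluminium rail, 18 mm wide (x), 220 long (y), 62 high, with three loose slots through it at y = -80, 0, 80 mm; origin under its centre. In them stand the cotter (collar on the rail's top, leg in the slot, bow beside the rail on +x, same axes as the rack), a smaller short-legged clip and a plain knob-headed pin, in varying order. Lift 60 mm straight up to clear.
Things that resemble listed ones, but are neither listed nor needed, are in the scene too. Leave any orange or pink look-alike of the part that bears cotter_grip alone.

How it is judged (in metres and radians):
At the end, for the whole second after the job is handed in: The large cotter stands in the pivot pin's cross hole, its collar within 6 mm of the pin's top (so the bow has snapped past the pin's widest part) and within 10 mm sideways of the hole's axis, its y axis within 20 degrees of the pin's axis and its leg within 15 degrees of upright (horizontal distance between cotter_seat and pin_hole below 0.01 m and z of cotter_seat in the frame of pin_hole between -0.006 and 0.006 m and angle between the y axis of cotter_seat and the y axis of pin_hole, either way round below 0.35 rad and angle between cotter_seat's own z axis and vertical below 0.26 rad); the robot touches nothing.
It also fails if it takes over 35 s, if anything falls off the work surface, if the arm or the gripper's body presses on something with over 40 N, if the wrist force passes 120 N, or if a joint passes its speed limit or range.

ROBOT

A 6-joint arm with a two-finger parallel gripper is mounted at the origin on the work surface. World frame = base frame: x ahead of the robot, y to its left, z up, the work surface at z = 0. Lengths are in mm, angles in rad, forces in N, time in s.
With the tool pointing down it reaches from about 275 to 1000 mm from the base axis. Payload 8.4 kg.
Tool frame: the origin (TCP) lies on the mounting face of the last link; the fingertips stand 173 mm ahead of it and the grasp point (between the pads) lies 155 mm ahead of it; z points along the fingers, y is the line along which they close (so a half turn about z gives the same grasp; the last joint's range is limited). The gripper opens to 85 mm and grips with 20 to 120 N. Pads are 22 mm wide; open, the fingers measure 114 mm over their backs; the gripper's body (76 mm by 85 mm) begins 54 mm behind the grasp point. The pads swing forward as they close: fully open they stand 13 mm farther back than shut.
Start: joints at [1.291, 0.353, 1.633, -0, 1.155, -0.002], TCP at [171.399, 601.042, 404.681] pointing down, gripper open.
Joint ranges: [-2.63, 2.63], [-0.92, 2.1], [0.06, 2.66], [-1.3, 4.44], [0, 2.69], [-3.02, 3.02]. Speed limits (rad/s): [2.22, 2.22, 2.79, 3.14, 3.14, 3.14].

INTERFACE

Orientations are given as [roll, pitch, yaw] about the fixed x, y, z axes, in that order (R = Rz(yaw) Ry(pitch) Rx(roll)).
In Python, from rig import r gives the robot as it stands.
- The arm moves only by the tool apply_moves, never from a script. Its argument "deltas" is a list of rows, each an object with "claw": the gripper command: -1 is fully open, 1 is shut, values between are in proportion; "delta_pos": the shift along the tool's x, y, z in cm, a list of three; "yaw": the turn about the tool's z in rad. In form: [{"claw": claw, "delta_pos": [tx, ty, tz], "yaw": yaw}, ...]. A call has 1 to 8 rows; each row shifts and turns the commanded pose from where the row before left it, along the tool's axes as they then stand; what a row does not reach is not made up. A row lasts 1/8 s, in which the tool goes at most 62.5 mm and 10.7 degrees, less where a joint would pass 70% of its speed; a pose out of reach is approached as far as the arm can. A call with a gripper value outside its range is refused whole. The fingers move at their own pace and stop on an object; "grip_force" is the grip in N (left out, the last holds). Time passes only in rows, so rows that do not move let the fingers close. It gives the time, the measured TCP pose, the force, the opening and the grip force at its end, in the units of the state.
- r.sense(): the state, without advancing time (a new reading comes with each control period).
- r.grab_frame(name): name is "scene" or "top" or "wrist"; returns a dict with "img" (420x560x3 uint8, blue, green, red), "z_map" (420x560 float32, mm along the optical axis (not along the pixel's ray), 0 where there is no reading), "fx", "fy", "cx", "cy" (pixels), "eye" and "rotation" of the camera in the world; the wrist camera has in their place "T_tool_cam" (4x4, takes a point from camera to tool coordinates, whose origin is the TCP and whose axes are the flange's). Camera axes: x right, y up, looking along -z (the intrinsics and any distortion apply to the point x, -y, -z); pixel columns grow to the right and rows downward; lengths in mm; the calibration is good to about 2 mm. A picture is of the moment at which its call begins: read the wrist's pose just before it.
- r.sign_off(): hands the job in; it is judged then, once.
The state is a dict: "clock": time; "qpos": joint angles; "qvel": joint speeds; "joint_efforts": joint torques, N m; "eef_pos": TCP position; "tcp_rot": TCP orientation; "contact_force": force on the tool from outside, world axes, zero at the start; "wrist_torque": the same for the moment, N m; "opening": opening from 0.0 (shut) to 1.0 (fully open); "grasp_force": force on a finger pad.
Only numpy, scipy, OpenCV 4.12 (cv2) and the standard library are available. Lean on these libraries where they do the work, as an engineer would, in place of code of your own. Each camera call takes 0.05 s, during which the arm holds its last target. There are 200 camera calls.

## Working session

There is one attempt and no reset: what is moved stays moved. The work goes in short steps, Python scripts to look and compute and a tool call to move; the robot and the scene stay as the last step left them, time stands still between calls to the robot, and variables do not carry over. Pictures are saved under pics/ and viewed, at most 10 in all, crops included, and the job is handed in when it is done.

Besides the shell and the picture viewer there is one more tool, called after ">>>" as name(argument=value, ...), one argument or row to a line, values as JSON. apply_moves: Moves the arm, as the interface text tells. Its arguments: {"type":"object","properties":{"deltas":{"type":"array"},"grip_force":{"type":"number"}},"required":["deltas"]}

```bash
mkdir -p pics; cat > h.py <<'E'
from rig import r
import numpy as np, cv2
def cloud(f):
    h,w=f["z_map"].shape; u,v=np.meshgrid(np.arange(w),np.arange(h)); z=f["z_map"]
    P=np.stack([(u-f["cx"])/f["fx"]*z,-(v-f["cy"])/f["fy"]*z,-z],-1)
    if "eye" in f: return P@np.array(f["rotation"]).T+np.array(f["eye"])
    return P
E
python3 - <<'E'
from h import *
a=r.grab_frame("scene");b=r.grab_frame("top")
print({k:v for k,v in a.items() if k not in("img","z_map")},{k:v for k,v in b.items() if k not in("img","z_map")})
np.savez("f0.npz",sp=cloud(a),tp=cloud(b),s=a["img"],t=b["img"])
cv2.imwrite("pics/s.png",a["img"]);cv2.imwrite("pics/t.png",b["img"]);print(r.sense())
E
```

```text
{'fx': 492.46180231363536, 'fy': 492.46180231363536, 'cx': 272.9611466969023, 'cy': 210.70814515830938, 'eye': array([1110.24433226, -628.78913747,  650.32665088]), 'rotation': array([1.04196883, 0.01984857, 0.72554078])} {'fx': 432.0691886171067, 'fy': 432.0691886171067, 'cx': 276.67800950535957, 'cy': 211.1487420547954, 'eye': array([ 271.68968359,   73.44067797, 1095.21781972]), 'rotation': array([ 2.06459903e-01, -1.11180518e-03, -1.61471258e+00])}Traceback (most recent call last):
  File "<stdin>", line 4, in <module>
  File "h.py", line 6, in cloud
    if "eye" in f: return P@np.array(f["rotation"]).T+np.array(f["eye"])
                          ~~~~~~~~~~~~~~~~~~~~~~~~~~~^~~~~~~~~~~~~~~~~~~
ValueError: operands could not be broadcast together with shapes (420,560) (3,)
```

```bash
sed -i 's/^import numpy.*/&\nfrom scipy.spatial.transform import Rotation as Rn\ndef R(e): return Rn.from_euler("xyz",e).as_matrix()/; s/np.array(f\["rotation"\]).T/R(f["rotation"]).T/' h.py
python3 - <<'E'
from h import *
a=r.grab_frame("scene");b=r.grab_frame("top")
np.savez("f0.npz",sp=cloud(a),tp=cloud(b),s=a["img"],t=b["img"])
cv2.imwrite("pics/s.png",a["img"]);cv2.imwrite("pics/t.png",b["img"]);print(r.sense())
print(cloud(b)[::100,::100].round().tolist())
E
```

```text
{'clock': 0.2, 'qpos': array([ 1.29059042e+00,  3.53393802e-01,  1.63384259e+00, -2.93541496e-05,
        1.15520213e+00, -2.40553201e-03]), 'qvel': array([-6.01004366e-04, -1.14616996e-03, -1.76085441e-03, -1.91662932e-04,
        9.10719259e-05, -3.13465221e-04]), 'joint_efforts': array([-7.37570372e-05, -6.05099559e+01, -3.42025995e+01,  8.29642386e-05,
        7.12466266e-03,  3.29781949e-05]), 'eef_pos': array([171.36952466, 600.9010793 , 404.24525452]), 'tcp_rot': array([-3.14074672e+00,  2.48105533e-05,  2.86380416e+00]), 'contact_force': array([-0.25082952,  0.34749642, -0.20292189]), 'wrist_torque': array([ 0.01763366, -0.04162482,  0.02485785]), 'grasp_force': 0.0, 'opening': 0.9960199306239534}
[[[1479.0, 1107.0, -398.0], [1479.0, 724.0, -419.0], [1478.0, 329.0, -440.0], [1477.0, -77.0, -461.0], [1481.0, -497.0, -490.0], [1484.0, -932.0, -518.0]], [[1236.0, 1305.0, -750.0], [833.0, 532.0, -2.0], [782.0, 245.0, 76.0], [756.0, -7.0, 107.0], [753.0, -258.0, 92.0], [786.0, -564.0, -3.0]], [[674.0, 1053.0, -424.0], [546.0, 513.0, 17.0], [540.0, 261.0, -3.0], [526.0, 1.0, 8.0], [491.0, -225.0, 114.0], [501.0, -511.0, 17.0]], [[320.0, 1053.0, -472.0], [295.0, 510.0, 1.0], [284.0, 262.0, -1.0], [273.0, 14.0, 1.0], [262.0, -235.0, -2.0], [251.0, -483.0, -1.0]], [[72.0, 738.0, -1.0], [61.0, 502.0, -2.0], [52.0, 264.0, 0.0], [103.0, 39.0, 293.0], [31.0, -209.0, 3.0], [20.0, -446.0, 2.0]]]
```

View pics/s.png

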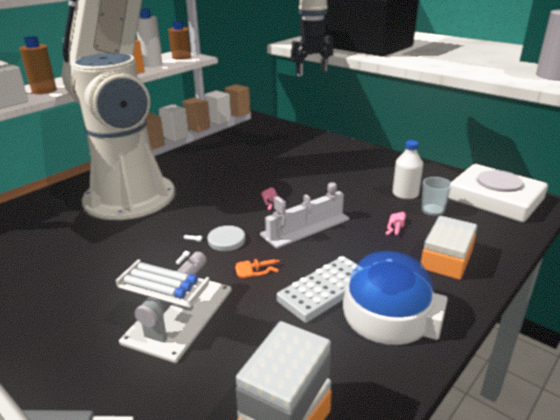

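View pics/t.png

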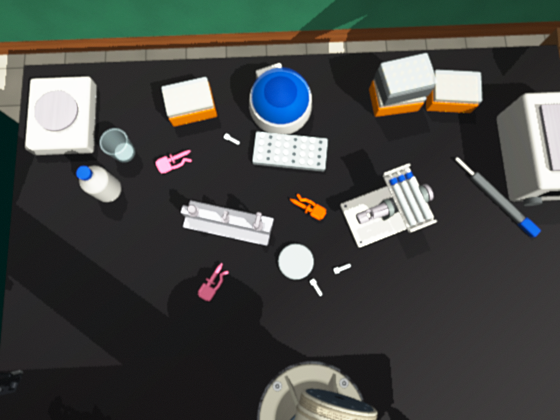

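```bash
python3 - <<'E'
from h import *
d=np.load("f0.npz");s,t,sp,tp=d["s"],d["t"],d["sp"],d["tp"]
z=lambda i,x,y,w,h:cv2.resize(i[y:y+h,x:x+w],(400,300),interpolation=3)
cv2.imwrite("pics/c1.png",np.vstack([np.hstack([z(s,250,170,120,90),z(t,170,180,120,90)]),np.hstack([z(s,105,235,160,120),z(t,335,155,120,90)])]))
for n,p in(("s",sp),("t",tp)):
  k=(p[...,2]>20)&(p[...,2]<140)&(p[...,0]>380)&(p[...,0]<640)
  for y0,y1 in((20,280),(-330,-80)):
    m=k&(p[...,1]>y0)&(p[...,1]<y1); q=p[m]; print(n,y0,len(q),q.min(0).round(),q.max(0).round())
E
```

```text
s 20 1935 [392.  20.  20.] [640. 280. 111.]
s -330 3903 [ 417. -316.   20.] [ 581. -129.  123.]
t 20 1139 [381.  21.  20.] [640. 280. 111.]
t -330 2542 [ 417. -312.   22.] [ 579. -126.  124.]
```

View pics/c1.png

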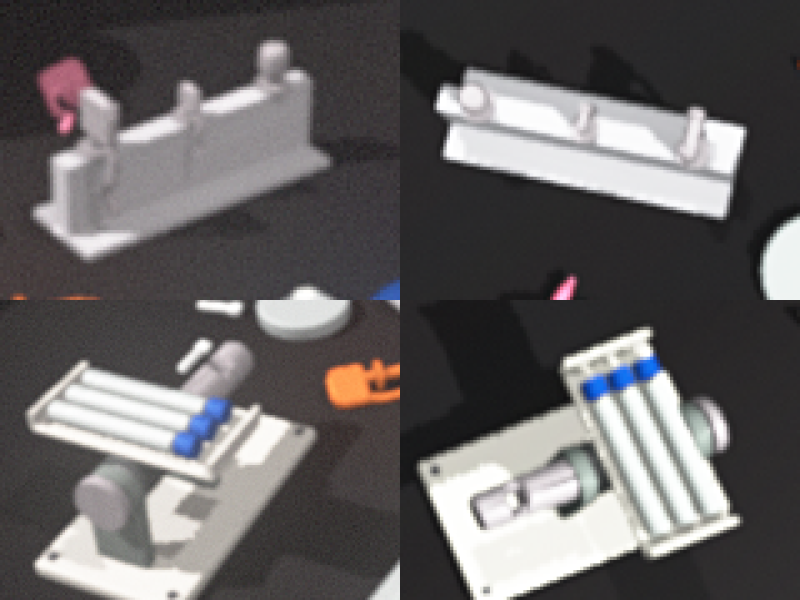

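```bash
python3 - <<'E'
from h import *
d=np.load("f0.npz");P=np.vstack([d["tp"].reshape(-1,3),d["sp"].reshape(-1,3)]);T=d["tp"].reshape(-1,3);S=d["sp"].reshape(-1,3)
def box(p,x0,x1,y0,y1,z0,z1): return p[(p[:,0]>x0)&(p[:,0]<x1)&(p[:,1]>y0)&(p[:,1]<y1)&(p[:,2]>z0)&(p[:,2]<z1)]
for n,p in(("T",T),("S",S)):
  q=box(p,400,560,50,290,55,67); r0=cv2.minAreaRect(q[:,:2].astype(np.float32)); print(n,"rail",len(q),r0)
  q=box(p,400,560,50,290,75,115)
  _,lab,_,c=cv2.kmeans(q.astype(np.float32),3,None,(3,50,.1),5,2)[1],cv2.kmeans(q.astype(np.float32),3,None,(3,50,.1),5,2)[1],0,0
  for i in range(3):
    g=q[lab.ravel()==i]; print(n,len(g),g.mean(0).round(1),g.max(0)[2].round(),cv2.minAreaRect(g[:,:2].astype(np.float32)))
tp=d["tp"]
u=tp[214-22:214+16,350:402]
k=(u[...,2]>76)&(u[...,2]<97);q=u[k];print("pin",len(q),q.mean(0),cv2.minAreaRect(q[:,:2].astype(np.float32)),cv2.fitLine(q[:,:2].astype(np.float32),2,0,.1,.1).ravel())
print(u[::2,::3,2].round().astype(int))
print("hole px",tp[214,369],tp[214,360])
E
```

```text
T rail 551 ((478.1765441894531, 186.34524536132812), (216.2618408203125, 31.882495880126953), 74.91626739501953)
T 30 [478.4 187.5  85.9] 92.0 ((478.70025634765625, 187.58505249023438), (5.937981128692627, 21.74604606628418), 79.75137329101562)
T 82 [457.6 110.  103.3] 111.0 ((459.64044189453125, 110.17083740234375), (10.058174133300781, 36.53457260131836), 75.4721908569336)
T 76 [494.  265.   92.7] 98.0 ((495.21710205078125, 265.3734130859375), (19.778911590576172, 20.651363372802734), 71.23391723632812)
S rail 489 ((481.66644287109375, 183.06341552734375), (219.91416931152344, 38.733123779296875), 75.63460540771484)
S 84 [499.  258.1  88.3] 98.0 ((498.4667663574219, 259.08441162109375), (19.758304595947266, 17.866785049438477), 41.29365158081055)
S 157 [465.3 102.9  95.6] 111.0 ((462.70989990234375, 105.50159454345703), (11.038627624511719, 36.501197814941406), 77.86874389648438)
S 49 [480.6 182.7  83.8] 93.0 ((478.4699401855469, 184.90122985839844), (8.698227882385254, 24.500572204589844), 68.41848754882812)
pin 527 [ 471.85085214 -177.40512772   86.65273741] ((471.6287536621094, 
[... 961 characters left out ...]
03]
 [ 16  12  84  89  88  88   8  79  88  84  83  86  79  81  82  11  18 104]
 [ 13   7  80  90  89  90  14  71  87  83  82  30  57  75  14  12  14 101]
 [ 11  15  71  90  92  88  82  85  84  78  11  25  49  40  15  12  13  13]
 [ 16  11  61  89  88  86  82  82  12  15  12  17  14  10  10  14  10   9]
 [ 13  11  11  80  85  84  12   7   9  12  12  13  13  10   7  15  12  15]
 [ 11  12  11  74  76  10  13  13  10  14  11  11  13   9   9  12  13  13]
 [ 10  15  13  11  11   9  11  13  12  13  15  11   9  10  13  11  12  19]
 [  8  12  14  12  13   9  12  12  14  14  13  13  12  16   8  12  11  14]]
hole px [ 471.27098333 -162.43537132   60.02857364] [ 466.23013092 -134.04415246   91.01164344]
```

Candidates: in the scene view, the tall flat tab at (279,210), the small clip at (306,203) and the knob pin at (332,192). The look-alikes are pink at (270,197) and (397,222), and orange at (257,268). The crop shows the tall flat-looped tab at the rail's near end, with its bow on the camera (+x) side, so that is the large cotter (top view 256,219). The pivot pin's hole shows at about (369,214) in the top view.

>>> apply_moves(
  deltas=[
    {"claw": -1,"delta_pos": [-4.1,-3.9,0],"yaw": -0.05},
    {"claw": -1,"delta_pos": [-4.1,-3.9,0],"yaw": 0},
    {"claw": -1,"delta_pos": [-4.1,-3.9,0],"yaw": 0},
    {"claw": -1,"delta_pos": [-4.1,-3.9,0],"yaw": 0},
    {"claw": -1,"delta_pos": [-4.1,-3.9,0],"yaw": 0},
    {"claw": -1,"delta_pos": [-4.1,-3.9,0],"yaw": 0},
    {"claw": -1,"delta_pos": [-4.1,-3.9,0],"yaw": 0},
    {"claw": -1,"delta_pos": [-4.1,-3.9,0],"yaw": 0},
  ],
)

```text
clock: 1.2
eef_pos: [418.8, 219.9, 404.8]
tcp_rot: [3.141, 0.0, 2.914]
contact_force: [0.3, 1.3, 0.3]
opening: 0.997
grasp_force: 0.0
```

>>> apply_moves(
  deltas=[
    {"claw": -1,"delta_pos": [-3.5,-3,0],"yaw": 0},
    {"claw": -1,"delta_pos": [0,0,0],"yaw": 0},
    {"claw": -1,"delta_pos": [0,0,0],"yaw": 0},
    {"claw": -1,"delta_pos": [0,0,0],"yaw": 0},
  ],
)

```text
clock: 1.7
eef_pos: [444.8, 185.2, 404.6]
tcp_rot: [3.142, -0.0, 2.915]
contact_force: [-0.6, -0.1, 0.0]
opening: 1.0
grasp_force: 0.0
```

```bash
cat >> h.py <<'E'
def wrist(tag):
    s=r.sense(); f=r.grab_frame("wrist"); P=cloud(f); T=np.array(f["T_tool_cam"])
    P=P@T[:3,:3].T+T[:3,3]; P=P@R(s["tcp_rot"]).T+s["eef_pos"]
    np.savez(tag+".npz",P=P,i=f["img"]); cv2.imwrite(f"pics/{tag}.png",f["img"]); return s,f,P
def delta(s,goal,yawdeg=None):
    """tool-frame shift in cm to put TCP at goal; yaw (tool) to turn tool y to yawdeg mod 180"""
    M=R(s["tcp_rot"]); d=M.T@(np.array(goal)-s["eef_pos"])/10
    a=np.degrees(np.arctan2(M[1,1],M[0,1])); 
    return d.round(2), a.round(2), None if yawdeg is None else -np.radians((yawdeg-a+90)%180-90).round(3)
def box(p,x0,x1,y0,y1,z0,z1):
    p=p.reshape(-1,3); return p[(p[:,0]>x0)&(p[:,0]<x1)&(p[:,1]>y0)&(p[:,1]<y1)&(p[:,2]>z0)&(p[:,2]<z1)]
E
python3 - <<'E'
from h import *
s,f,P=wrist("w1"); print(s["clock"],s["eef_pos"],s["tcp_rot"],f["T_tool_cam"])
q=box(P,400,520,50,150,95,120)
if len(q): print(len(q),q.mean(0),q.max(0),cv2.minAreaRect(q[:,:2].astype(np.float32)))
print(delta(s,[459.6,110.2,300],77.1))
E
```

```text
1.7 [444.82833747 185.18891506 404.6233247 ] [ 3.14155195e+00 -3.41143774e-04  2.91503732e+00] [[-1.36857609e-04  9.57444100e-01  2.88618739e-01  7.38900286e+01]
 [ 9.99999854e-01  2.81916864e-04 -4.61030529e-04  2.96168710e-01]
 [-5.22777449e-04  2.88618634e-01 -9.57443999e-01  3.06607997e+01]
 [ 0.00000000e+00  0.00000000e+00  0.00000000e+00  1.00000000e+00]]
552 [459.59180969 111.1496476  105.6746659 ] [478.85712027 118.17359372 110.80263642] ((460.59039306640625, 109.73262786865234), (10.56419849395752, 35.42475509643555), 75.47801971435547)
(array([-3.13, -6.98, 10.46]), np.float64(77.02), np.float64(-0.001))
```

View pics/w1.png

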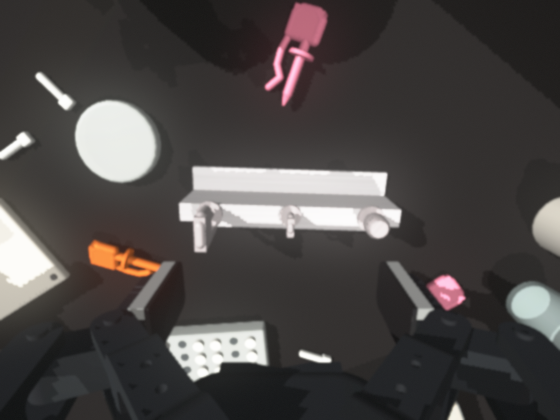

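The large cotter is at (203,228), with its collar and leg at (207,213) on the robot side, so the bow is on world +x. Going down on it.

>>> apply_moves(
  deltas=[
    {"claw": -1,"delta_pos": [-1.6,-3.5,2.5],"yaw": 0},
    {"claw": -1,"delta_pos": [-1.55,-3.5,3.0],"yaw": 0},
    {"claw": -1,"delta_pos": [0,0,4],"yaw": 0},
    {"claw": -1,"delta_pos": [0,0,3],"yaw": 0},
    {"claw": -1,"delta_pos": [0,0,2],"yaw": 0},
    {"claw": -1,"delta_pos": [0,0,1.2],"yaw": 0},
    {"claw": -1,"delta_pos": [0,0,0],"yaw": 0},
  ],
)

```text
clock: 2.62
eef_pos: [460.0, 109.5, 247.3]
tcp_rot: [-3.141, -0.001, 2.915]
contact_force: [-0.2, 0.1, 0.1]
opening: 1.003
grasp_force: 0.0
```

```bash
python3 - <<'E'
from h import *
s,f,P=wrist("w2")
q=box(P,410,500,80,140,100,120)
if len(q): print(len(q),q.mean(0),q.max(0),cv2.minAreaRect(q[:,:2].astype(np.float32)))
print(delta(s,[460,110,247],76.5))
E
```

```text
2165 [458.19078846 109.96349238 106.99527195] [478.87963072 117.957001   110.73063215] ((460.5098571777344, 109.41316986083984), (10.409292221069336, 35.85362243652344), 75.06224060058594)
(array([0.01, 0.05, 0.03]), np.float64(77.0), np.float64(0.009))
```

>>> apply_moves(
  deltas=[
    {"claw": 1,"delta_pos": [0,0,0],"yaw": 0},
    {"claw": 1,"delta_pos": [0,0,0],"yaw": 0},
    {"claw": 1,"delta_pos": [0,0,0],"yaw": 0},
    {"claw": 1,"delta_pos": [0,0,0],"yaw": 0},
    {"claw": 1,"delta_pos": [0,0,0],"yaw": 0},
    {"claw": 1,"delta_pos": [0,0,0],"yaw": 0},
    {"claw": 1,"delta_pos": [0,0,0],"yaw": 0},
    {"claw": 1,"delta_pos": [0,0,0],"yaw": 0},
  ],
  grip_force=90,
)

```text
clock: 3.68
eef_pos: [460.4, 109.1, 248.0]
tcp_rot: [3.141, 0.0, 2.914]
contact_force: [-0.9, -0.3, 5.4]
opening: 0.104
grasp_force: 87.8
```

>>> apply_moves(
  deltas=[
    {"claw": 1,"delta_pos": [0,0,-1],"yaw": 0},
    {"claw": 1,"delta_pos": [0,0,-2],"yaw": 0},
    {"claw": 1,"delta_pos": [0,0,-3],"yaw": 0},
    {"claw": 1,"delta_pos": [0,0,-4],"yaw": 0},
    {"claw": 1,"delta_pos": [0,0,-4],"yaw": 0},
    {"claw": 1,"delta_pos": [0,0,0],"yaw": 0},
  ],
)

```text
clock: 4.42
eef_pos: [461.1, 109.3, 391.0]
tcp_rot: [3.139, 0.005, 2.914]
contact_force: [0.7, 0.4, -0.9]
opening: 0.098
grasp_force: 87.7
```

```bash
python3 - <<'E'
from h import *
s=r.sense();print(s["opening"],s["grasp_force"],s["contact_force"])
# pin: direction from both depth clouds
d=np.load("f0.npz")
a0=np.array([471.,-162.])
for n in("tp","sp"):
  q=box(d[n],430,500,-215,-125,72,97)
  for it in range(3):
    c=q[:,:2].mean(0) ; 
    g=q[q[:,2]>84]; l=cv2.fitLine(g[:,:2].astype(np.float32),cv2.DIST_HUBER,0,.1,.1).ravel()
    n_=np.array([-l[1],l[0]]); q=q[abs((q[:,:2]-l[2:])@n_)<17]
  e=(q[:,:2]-l[2:])@l[:2]; print(n,len(q),"ang",np.degrees(np.arctan2(l[1],l[0])),"end",(l[2:]+l[:2]*e.max()),(l[2:]+l[:2]*e.min()),"pt",l[2:],q[:,2].max())
  # low pts inside the axis strip = hole
  p=box(d[n],430,500,-215,-125,-5,83); w=p[abs((p[:,:2]-l[2:])@n_)<9]; print(w.round().tolist()[:30])
z=lambda x,y,w,h:cv2.resize(d["t"][y:y+h,x:x+w],(w*12,h*12),interpolation=cv2.INTER_CUBIC)
cv2.imwrite("pics/c2.png",z(345,185,60,45))
s,f,P=wrist("w3"); print(s["eef_pos"])
print(delta(s,[471-.0,-162,360],108))
E
```

```text
0.09830949725019598 87.65665054321289 [ 0.73389554  0.3709332  -0.86740612]
tp 474 ang -69.53386 end [ 488.40654656 -217.94614021] [ 455.02376294 -128.49868491] pt [ 472.21573 -174.56367] 96.17550933465452
[[477.0, -163.0, 81.0], [474.0, -156.0, 83.0], [474.0, -161.0, 81.0], [474.0, -163.0, 81.0], [472.0, -153.0, 80.0], [474.0, -160.0, 73.0], [473.0, -161.0, 78.0], [472.0, -163.0, 81.0], [473.0, -156.0, 67.0], [473.0, -159.0, 65.0], [473.0, -161.0, 66.0], [471.0, -162.0, 73.0], [470.0, -163.0, 81.0], [471.0, -162.0, 60.0], [469.0, -163.0, 69.0], [467.0, -163.0, 79.0], [465.0, -150.0, 82.0], [478.0, -168.0, 12.0], [478.0, -171.0, 12.0], [478.0, -173.0, 11.0], [467.0, -163.0, 69.0], [466.0, -164.0, 73.0], [465.0, -165.0, 79.0], [464.0, -170.0, 80.0], [475.0, -170.0, 14.0], [475.0, -173.0, 13.0], [466.0, -164.0, 63.0], [464.0, -164.0, 71.0], [462.0, -164.0, 82.0], [462.0, -167.0, 81.0]]
sp 371 ang -70.53624 end [ 486.53700273 -202.92792207] [ 460.8607147  -130.27431603] pt [ 473.75113 -166.74902] 95.05395727425673
[[471.0, -137.0, 82.0], [470.0, -133.0, 79.0], [461.0, -156.0, 83.0], [462.0, -154.0, 83.0], [462.0, -152.0, 82.0], [462.0, -157.0, 82.0], [464.0, -156.0, 82.0], [464.0, -154.0, 81.0], [466.0, -153.0, 81.0], [470.0, -151.0, 82.0], [475.0, -148.0, 83.0], [476.0, -145.0, 82.0], [463.0, -156.0, 79.0], [464.0, -154.0, 79.0], [467.0, -154.0, 80.0], [468.0, -152.0, 80.0], [476.0, -149.0, 81.0], [461.0, -157.0, 77.0], [463.0, -156.0, 77.0], [467.0, -156.0, 79.0], [466.0, -153.0, 77.0], [478.0, -153.0, 82.0], [465.0, -156.0, 76.0], [471.0, -136.0, 67.0], [481.0, -165.0, 81.0], [482.0, -164.0, 81.0], [483.0, -170.0, 83.0], [485.0, -174.0, 81.0], [486.0, -180.0, 83.0], [487.0, -178.0, 80.0]]
[461.08818457 109.27808995 390.98437855]
(array([ -7.08, -26.21,   3.07]), np.float64(76.95), np.float64(-0.542))
```

View pics/c2.png

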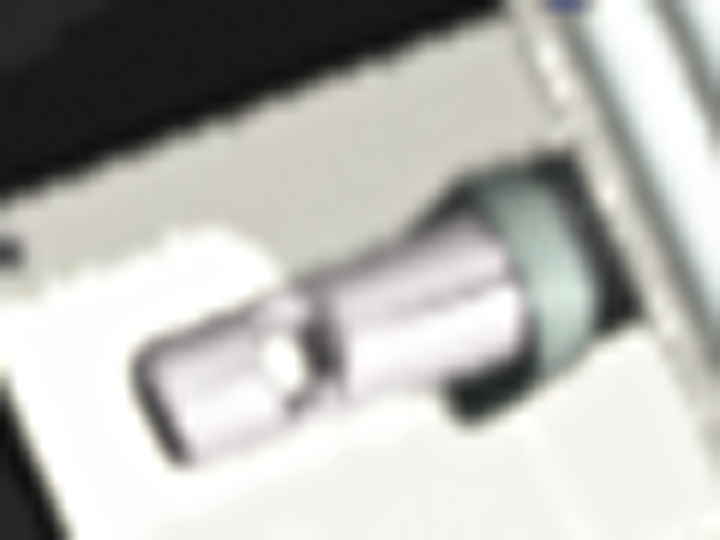

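>>> apply_moves(
  deltas=[
    {"claw": 1,"delta_pos": [-2.3,-3.7,0],"yaw": 0},
    {"claw": 1,"delta_pos": [-2.3,-3.7,0],"yaw": 0},
    {"claw": 1,"delta_pos": [-2.3,-3.7,0],"yaw": 0},
    {"claw": 1,"delta_pos": [-2.3,-3.7,0],"yaw": 0},
    {"claw": 1,"delta_pos": [-2.3,-3.7,0],"yaw": 0},
    {"claw": 1,"delta_pos": [-2.3,-3.5,0],"yaw": 0},
    {"claw": 1,"delta_pos": [0,0,0],"yaw": -0.14},
    {"claw": 1,"delta_pos": [0,0,0],"yaw": -0.14},
  ],
)

```text
clock: 5.48
eef_pos: [544.5, -137.0, 385.8]
tcp_rot: [3.141, -0.003, -3.086]
contact_force: [0.9, -1.2, -1.3]
opening: 0.098
grasp_force: 87.9
```

>>> apply_moves(
  deltas=[
    {"claw": 1,"delta_pos": [0,0,0],"yaw": -0.14},
    {"claw": 1,"delta_pos": [0,0,0],"yaw": -0.14},
    {"claw": 1,"delta_pos": [0,0,0],"yaw": 0},
    {"claw": 1,"delta_pos": [0,0,0],"yaw": 0},
    {"claw": 1,"delta_pos": [0,0,0],"yaw": 0},
  ],
)

```text
clock: 6.1
eef_pos: [544.9, -136.3, 387.3]
tcp_rot: [3.141, -0.0, -2.811]
contact_force: [0.1, -0.5, -1.0]
opening: 0.101
grasp_force: 87.9
```

```bash
python3 - <<'E'
from h import *
s,f,P=wrist("w4"); print(s["clock"],s["eef_pos"],s["tcp_rot"],s["opening"])
q=box(P,430,505,-195,-120,78,97); g=q[q[:,2]>85]; l=cv2.fitLine(g[:,:2].astype(np.float32),cv2.DIST_HUBER,0,.1,.1).ravel()
print(len(q),np.degrees(np.arctan2(l[1],l[0])),l)
i=f["img"].copy()
T=np.array(f["T_tool_cam"]);M=R(s["tcp_rot"])
def px(w):
  c=T[:3,:3].T@(M.T@(np.array(w)-s["eef_pos"])-T[:3,3]); return f["cx"]+f["fx"]*c[0]/-c[2], f["cy"]-f["fy"]*c[1]/-c[2]
u=px([470.5,-158,90]);print(u,f["fx"])
x,y=int(u[0])-60,int(u[1])-45; x=max(0,min(x,440));y=max(0,min(y,330)); print(x,y)
cv2.imwrite("pics/c4.png",np.vstack([cv2.resize(i[y:y+90,x:x+120],(560,420),interpolation=cv2.INTER_CUBIC)]))
cv2.imwrite("pics/c4b.png",np.hstack([cv2.resize(i,(400,300)),cv2.resize(i[y:y+90,x:x+120],(400,300),interpolation=cv2.INTER_CUBIC)]))
E
```

```text
6.1 [ 544.93081417 -136.32571191  387.34961709] [ 3.14130577e+00 -4.58746704e-04 -2.81109392e+00] 0.10067234467901792
3172 -69.584175 [ 3.4883088e-01 -9.3718570e-01  4.7031375e+02 -1.6389799e+02]
(np.float64(284.16219293630877), np.float64(100.9475335738334)) 328.88412096480874
224 55
```

View pics/c4b.png

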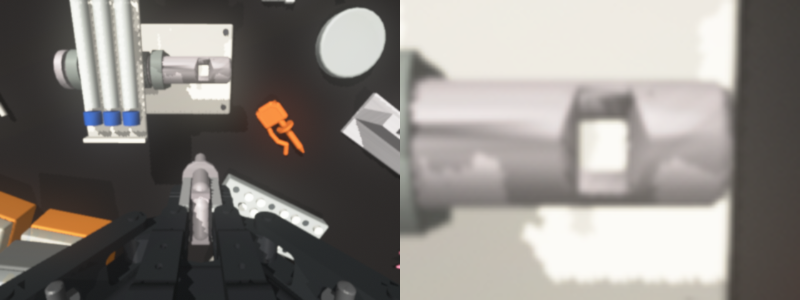

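```bash
python3 - <<'E'
from h import *
s=r.sense();f=r.grab_frame("wrist");T=np.array(f["T_tool_cam"]);M=R(s["tcp_rot"])
def ray(u,v,z):
  d=M@T[:3,:3]@np.array([(u-f["cx"])/f["fx"],-(v-f["cy"])/f["fy"],-1]); o=s["eef_pos"]+M@T[:3,3]
  return o+d*(z-o[2])/d[2]
for v in(97,98):
  for z in(85,90): print(v,z,ray(285.5,v,z))
P=np.load("w4.npz")["P"]; l=np.array([.3488,-.9372,470.31,-163.90])
h=ray(285.5,97.8,88)[:2]; k=l[2:]+l[:2]*((h-l[2:])@l[:2]); print("proj",k, "off",h-k)
i=P@np.eye(3)-s["eef_pos"]; t=(i@M)
m=(abs(t[...,0])<40)&(abs(t[...,1])<20)&(t[...,2]>150)&(t[...,2]<255); q=t[m]
for a in range(160,255,8):
  w=q[(q[:,2]>=a)&(q[:,2]<a+8)]
  if len(w): print(a,len(w),w[:,:2].min(0).round(1),w[:,:2].max(0).round(1),np.median(w[:,:2],0).round(1))
print("hi pts on pin top", np.percentile(box(P,450,480,-165,-140,70,100)[:,2],[90,98]))
g=(k+0); tx=M[:2,0]; print(delta(s,[*(g-6*tx),s["eef_pos"][2]],110))
E
```

```text
97 85 [ 467.41547369 -158.02360893   85.        ]
97 90 [ 467.55753179 -158.05655354   90.        ]
98 85 [ 468.12104421 -157.7777166    85.        ]
98 90 [ 468.25012655 -157.81518328   90.        ]
proj [ 468.05803306 -157.84913012] off [0.00081037 0.00026522]
160 546 [  6.3 -17.2] [18.2 18.5] [11.   0.9]
168 52 [  6.4 -14.7] [17.4 11.5] [11.   0.7]
176 695 [  2.1 -12.3] [17.3 13.6] [11.7  0.5]
184 43 [  9.1 -11.2] [17.2 12.5] [15.4  1.5]
200 1 [9.2 1.6] [9.2 1.6] [9.2 1.6]
208 58 [ 5.6 -3.7] [9.4 5.2] [8.7 0.7]
216 64 [ 5.1 -3.9] [9.2 5.4] [8.3 0.5]
224 4 [ 6.7 -0.2] [9.  1.7] [8.  0.8]
hi pts on pin top [89.84201911 90.81674762]
(array([7.37, 0.47, 0.  ]), np.float64(108.96), np.float64(-0.018))
```

>>> apply_moves(
  deltas=[
    {"claw": 1,"delta_pos": [2.5,0.2,0],"yaw": -0.015},
    {"claw": 1,"delta_pos": [2.5,0.2,0],"yaw": 0},
    {"claw": 1,"delta_pos": [2.5,0.0,0],"yaw": 0},
    {"claw": 1,"delta_pos": [0,0,2.5],"yaw": 0},
    {"claw": 1,"delta_pos": [0,0,2],"yaw": 0},
    {"claw": 1,"delta_pos": [0,0,0],"yaw": 0},
    {"claw": 1,"delta_pos": [0,0,0],"yaw": 0},
  ],
  grip_force=110,
)

```text
clock: 7.08
eef_pos: [473.4, -157.8, 343.4]
tcp_rot: [-3.141, 0.001, -2.795]
contact_force: [-0.4, -0.3, -1.8]
opening: 0.094
grasp_force: 109.4
```

```bash
python3 - <<'E'
from h import *
s,f,P=wrist("w5"); M=R(s["tcp_rot"]); print(s["eef_pos"],s["opening"],s["contact_force"])
print("leg axis",(s["eef_pos"]+M@[4.8,.6,0])[:2],delta(s,[0,0,0],110)[1:])
i=f["img"]; cv2.imwrite("pics/c5.png",cv2.resize(i[100:310,140:420],(800,600),interpolation=cv2.INTER_CUBIC))
E
```

```text
[ 473.38054397 -157.84487119  343.3537925 ] 0.09382503675465474 [-0.40393593 -0.33332168 -1.78633109]
leg axis [ 468.66259864 -158.91303933] (np.float64(109.88), np.float64(-0.002))
```

View pics/c5.png

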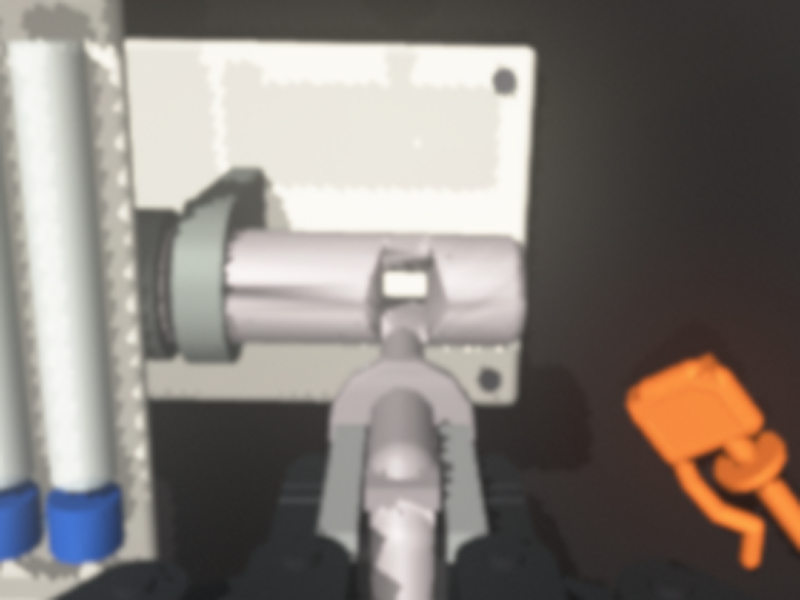

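```bash
python3 - <<'E'
from h import *
s=r.sense();f=r.grab_frame("wrist");T=np.array(f["T_tool_cam"]);M=R(s["tcp_rot"])
def pt(t):
  c=T[:3,:3].T@(np.array(t)-T[:3,3]); return ((f["cx"]+f["fx"]*c[0]/-c[2]-140)/.35, (f["cy"]-f["fy"]*c[1]/-c[2]-100)/.35)
for x in(3,4.8,6): print("tip",pt([x,.6,235]),"collarfront",pt([x+13,.6,181]))
for z in(79,90): print("hole",z,pt(M.T@(np.array([468.05,-157.85,z])-s["eef_pos"])))
P=np.load("w5.npz")["P"]; q=box(P,430,505,-195,-120,85,97); l=cv2.fitLine(q[:,:2].astype(np.float32),cv2.DIST_HUBER,0,.1,.1).ravel();print(l)
E
```

```text
tip (np.float64(401.05192320395224), np.float64(337.73690854450183)) collarfront (np.float64(401.2007767202407), np.float64(369.125671855372))
tip (np.float64(401.05146015246453), np.float64(330.3137801018563)) collarfront (np.float64(401.200636726589), np.float64(359.23280302041707))
tip (np.float64(401.05115020834404), np.float64(325.34509934317816)) collarfront (np.float64(401.2005428911674), np.float64(352.601777197461))
hole 79 (np.float64(406.7349002428416), np.float64(291.8968824440264))
hole 90 (np.float64(406.9758890405339), np.float64(304.3686153538111))
[ 3.5262161e-01 -9.3576598e-01  4.6845041e+02 -1.6409048e+02]
```

>>> apply_moves(
  deltas=[
    {"claw": 1,"delta_pos": [0.02,0.08,0],"yaw": 0},
    {"claw": 1,"delta_pos": [0,0,0.8],"yaw": 0},
    {"claw": 1,"delta_pos": [0,0,0.8],"yaw": 0},
    {"claw": 1,"delta_pos": [0,0,0.8],"yaw": 0},
    {"claw": 1,"delta_pos": [0,0,0.8],"yaw": 0},
    {"claw": 1,"delta_pos": [0,0,0],"yaw": 0},
    {"claw": 1,"delta_pos": [0,0,0],"yaw": 0},
  ],
)

```text
clock: 8.05
eef_pos: [472.7, -157.1, 310.7]
tcp_rot: [-3.142, -0.0, -2.794]
contact_force: [-0.1, 0.2, -1.3]
opening: 0.098
grasp_force: 109.4
```

>>> apply_moves(
  deltas=[
    {"claw": 1,"delta_pos": [0,0,0.6],"yaw": 0},
    {"claw": 1,"delta_pos": [0,0,0.6],"yaw": 0},
    {"claw": 1,"delta_pos": [0,0,0],"yaw": 0},
    {"claw": 1,"delta_pos": [0,0,0],"yaw": 0},
  ],
)

```text
clock: 8.55
eef_pos: [472.6, -157.1, 298.6]
tcp_rot: [3.141, -0.0, -2.794]
contact_force: [-0.1, 0.2, -0.1]
opening: 0.098
grasp_force: 109.7
```

>>> apply_moves(
  deltas=[
    {"claw": 1,"delta_pos": [0,0,0.4],"yaw": 0},
    {"claw": 1,"delta_pos": [0,0,0.4],"yaw": 0},
    {"claw": 1,"delta_pos": [0,0,0.4],"yaw": 0},
    {"claw": 1,"delta_pos": [0,0,0],"yaw": 0},
    {"claw": 1,"delta_pos": [0,0,0],"yaw": 0},
  ],
)

```text
clock: 9.18
eef_pos: [472.6, -157.0, 286.5]
tcp_rot: [3.141, 0.0, -2.794]
contact_force: [2.0, 1.4, -2.1]
opening: 0.099
grasp_force: 109.7
```

>>> apply_moves(
  deltas=[
    {"claw": 1,"delta_pos": [0,0,0.4],"yaw": 0},
    {"claw": 1,"delta_pos": [0,0,0.4],"yaw": 0},
    {"claw": 1,"delta_pos": [0,0,0.2],"yaw": 0},
    {"claw": 1,"delta_pos": [0,0,0],"yaw": 0},
    {"claw": 1,"delta_pos": [0,0,0],"yaw": 0},
  ],
)

```text
clock: 9.8
eef_pos: [472.2, -157.0, 276.4]
tcp_rot: [3.141, -0.001, -2.794]
contact_force: [1.3, 0.0, -3.4]
opening: 0.097
grasp_force: 109.5
```

>>> apply_moves(
  deltas=[
    {"claw": 1,"delta_pos": [0,0,0.2],"yaw": 0},
    {"claw": 1,"delta_pos": [0,0,0.1],"yaw": 0},
    {"claw": 1,"delta_pos": [0,0,0],"yaw": 0},
    {"claw": 1,"delta_pos": [0,0,0],"yaw": 0},
  ],
)

```text
clock: 10.3
eef_pos: [472.6, -157.1, 275.4]
tcp_rot: [-3.141, 0.0, -2.794]
contact_force: [-5.3, 2.5, 22.2]
opening: 0.097
grasp_force: 113.8
```

```bash
python3 - <<'E'
from h import *
f=r.grab_frame("scene"); s=r.sense(); print(s["eef_pos"],s["contact_force"])
i=f["img"]; cv2.imwrite("pics/c6.png",cv2.resize(i[220:360,100:280],(771,600),interpolation=cv2.INTER_CUBIC))
E
```

```text
[ 472.58668381 -157.07940331  275.40742506] [-5.98858618  2.47941682 22.97616587]
```

View pics/c6.png

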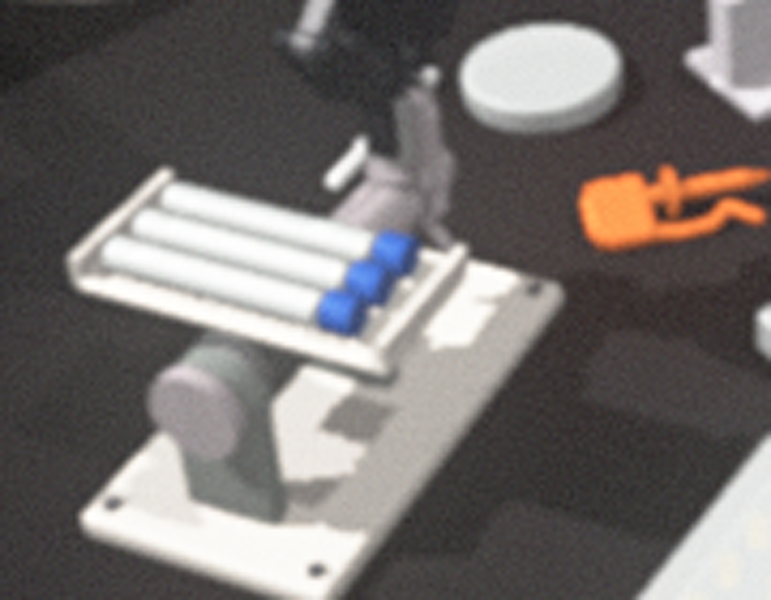

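The bow hangs past the pin's side (crop 435,200) and the collar is on the pin (390,175). The push force has risen to 22 N, so the collar is seated. Releasing.

>>> apply_moves(
  deltas=[
    {"claw": 0.3,"delta_pos": [0,0,0],"yaw": 0},
    {"claw": 0.3,"delta_pos": [0,0,0],"yaw": 0},
    {"claw": 0.3,"delta_pos": [0,0,0],"yaw": 0},
    {"claw": 0.3,"delta_pos": [0,0,0],"yaw": 0},
    {"claw": 0.3,"delta_pos": [0,0,-1],"yaw": 0},
    {"claw": 0.3,"delta_pos": [0,0,-3],"yaw": 0},
    {"claw": 0.3,"delta_pos": [0,0,-5],"yaw": 0},
    {"claw": 0.3,"delta_pos": [-4,0,-3],"yaw": 0},
  ],
)

```text
clock: 11.35
eef_pos: [509.4, -143.9, 396.6]
tcp_rot: [-3.14, 0.001, -2.796]
contact_force: [0.4, -0.2, -0.6]
opening: 0.348
grasp_force: 0.0
```

>>> apply_moves(
  deltas=[
    {"claw": 0.3,"delta_pos": [-4,0,0],"yaw": 0},
    {"claw": 0.3,"delta_pos": [0,0,0],"yaw": 0},
    {"claw": 0.3,"delta_pos": [0,0,0],"yaw": 0},
    {"claw": 0.3,"delta_pos": [0,0,0],"yaw": 0},
  ],
)

```text
clock: 11.85
eef_pos: [546.9, -130.1, 393.5]
tcp_rot: [3.141, -0.001, -2.795]
contact_force: [0.7, -0.1, -0.0]
opening: 0.353
grasp_force: 0.0
```

```bash
python3 - <<'E'
from h import *
s,f,P=wrist("w7"); print(s["eef_pos"],s["contact_force"],s["opening"])
q=box(P,430,510,-190,-125,97,160); g=q[q[:,2]>108]
print("tab",len(g),g.mean(0),np.percentile(g[:,2],[50,98]),cv2.minAreaRect(g[:,:2].astype(np.float32)))
a=f["img"][40:250,140:420];b=r.grab_frame("scene")["img"][220:340,110:270]
cv2.imwrite("pics/c7.png",np.hstack([cv2.resize(a,(400,300)),cv2.resize(b,(400,300),interpolation=2)]))
E
```

```text
[ 546.90693958 -130.12492596  393.47835483] [ 0.66700209 -0.05097361 -0.020508  ] 0.35296579024021657
tab 852 [ 474.98255143 -155.7541136   134.81045447] [135.09831135 137.89679517] ((475.41357421875, -155.78817749023438), (37.98264694213867, 9.998431205749512), 20.190139770507812)
```

View pics/c7.png

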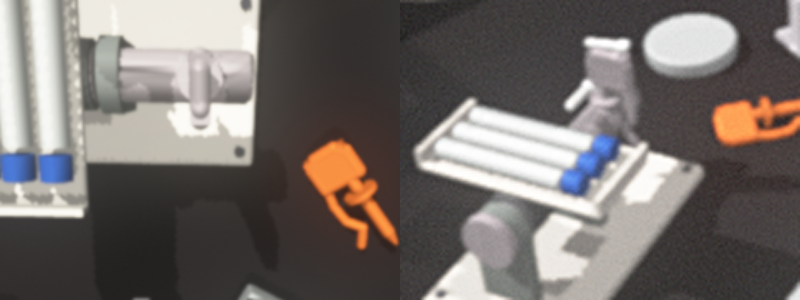

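The cotter stands upright in the pin: tab top at z≈137 mm, where full seating puts it, and centred within about 2 mm.

```bash
python3 -c "
from rig import r
print(r.sign_off())"
```

```text
the job is handed in; nothing more can be done
None
```

The large cotter is pushed home in the rocker's pivot pin and stands upright with the gripper clear. The tab top measured about 137 mm, as expected when fully seated, and the leg is about 2 mm from the hole's axis. I handed the job in at about 12 s, but sign-off returned no verdict.

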